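Clamp a circuit board in the holder and lock the bar with its thumb wedge

TASK

The circuit board lies loose in the board holder. By the black knob, push the sliding bar in until its jaw presses the board square against the fixed jaw with no play, then push the orange thumb wedge firmly in along its ramp until it jams the bar fast, and let go. Leave the other things on the desk where they are.

Things in the scene. Friction and masses are not known exactly. Their poses are not given: they have to be found in the camera images.
- holder: Fixed board holder: aluminium base with blue pad (top at z 13 mm). Origin on the desk top; own axes at yaw 0: x away from the robot, y left. In mm: base x -65..65, y -95..118; rubber face of the fixed dark jaw at y 95, looking to -y, jaw top z 39; grey guide block with sloping steel cap x -32..32, y -82..-38, up to z 50.
- bar: Flat steel bar sliding along the holder's y through the guide block; dark moving jaw (116 mm wide, top z 39) at its +y end, black knob at its -y end. Axes as the holder's. Origin = the holder's when wide open, moves to +y as it closes: starts at 0 to 20 mm, 43 mm when the board is nipped on the fixed jaw. 2 N friction; stays where left.
- knob_face (a point): Middle of the flat outer (-y) face of the bar's round black knob (31 mm across, 15 mm thick), 20 mm above the desk; push it to the holder's +y. It overhangs the end of the base: open desk below and behind it. Axes as the holder's.
- jaw_face (a point): Middle of the moving jaw's rubber face, 24 mm above the desk, looking to the holder's +y. At y = 33 mm in the holder's frame when the board is nipped square between the jaws. Axes as the holder's.
- wedge: Orange wedge 100 x 16 mm, captive between sloping cap (1:10 ramp) and bar at holder y -60 mm; slides to the holder's +x, thin end first. Origin: underside, mid-length; at holder x -38.5 mm when fully out (starts 0 to 10 mm in). Slides at 1.5 N until 21 mm in, there meets the bar; a push of 8 to 16 N jams it at 22 to 25 mm and it stays. Slot ends at 40 mm. Axes as the holder's.
- thumb_pad (a point): Middle of the outer (-x) face of the wedge's upright ribbed thumb pad (26 mm wide along y, 9 mm thick, reaching from 27 to 60 mm above the desk); push it to the holder's +x. It stands before the base's front edge. Axes as the holder's.
- board_mid (a point): Middle of the loose green circuit board, 62 x 100 mm, 2 mm thick, on four 10 mm stand-offs on the blue pad (board 23 to 25 mm above the desk), long edges to the jaws, a little askew. At holder y = 64 mm when against the fixed jaw. Its own x runs across it (the 62 mm), about along the holder's y; z up.
- mug: Bystander: white mug with black dots, 82 mm wide, 91 mm high. Origin at its underside.
- screw_dish: Bystander: round pressed-steel dish with screws, 100 mm across, 24 mm high. Origin at its underside.
- solder: Bystander: reel of solder wire standing on its flange, 62 mm across, 42 mm high. Origin at its underside.
- tinner: Bystander: small round tin with a red lid, 29 mm across, 15 mm high. Origin at its underside.
- sucker: Bystander: blue solder sucker lying down, 178 mm long, 21 mm high. Origin at its underside.
- driver: Bystander: black precision screwdriver lying down, 125 mm long, 13 mm high. Origin at its underside.
- pen: Bystander: white and blue ball pen lying down, 145 mm long, 9 mm high. Origin at its underside.
- pincer: Bystander: steel tweezers lying down, 118 mm long, 10 mm high. Origin at its underside.
Things that resemble listed ones, but are neither listed nor needed, are in the scene too. Leave any red or white look-alike of the part that bears board_mid alone.

How it is judged:
On the way, in this order (a step that is already met when the one before it is completed fails the run):
1. the board is nipped square between the two jaws (y of jaw_face in the frame of holder above 0.0315 m and y of board_mid in the frame of holder between 0.0615 and 0.0665 m and x of board_mid in the frame of holder between -0.02 and 0.02 m and angle between board_mid's own z axis and vertical below 0.06 rad), for 0.2 s.
2. the wedge is jammed hard on the bar (contact force between wedge and bar above 8 N), for 0.2 s.
At the end, for the whole second after the job is handed in: In the holder's frame the moving jaw's face is at y > 31.5 mm (under 1.5 mm of play); the board lies flat (0.06 rad) between the jaws, its middle at y 61.5 to 66.5 mm and x within 20 mm; the wedge by itself presses on the bar with over 8 N; bar and wedge are at rest (all of step 1 and contact force between wedge and bar above 8 N and linear speed of each of bar, wedge below 0.005 m/s); the robot touches nothing.
It fails at once if another thing on the desk is moved by more than 30 mm (distance of any of mug, screw_dish, solder, tinner, sucker, driver, pen, pincer from where it was at the start of the episode above 0.03 m).
It also fails if it takes over 38 s, if anything falls off the work surface, if the arm or the gripper's body presses on something with over 40 N, if the wrist force passes 120 N, or if a joint passes its speed limit or range.

ROBOT

A 7-joint arm with a two-finger parallel gripper is mounted at the origin on a cart in front of the work surface, level with it; the furniture and walls round the work are solid. World frame = base frame: x ahead of the robot, y to its left, z up, the work surface at z = 0. Lengths are in m, angles in rad, forces in N, time in s.
With the tool pointing down it reaches from about 0.4 to 0.85 m from the base axis. Payload 10.4 kg.
Tool frame: the origin (TCP) lies on the centre line of the jaws, within the pads' length; the fingertips stand 11 mm ahead of it and the grasp point (between the pads) lies 8 mm behind it (manip.finger_overhang is the distance from the TCP to the fingertips, in m); z points along the fingers, y is the line along which they close (so a half turn about z gives the same grasp; the last joint's range is limited). The gripper opens to 85 mm and grips with 20 to 120 N. Pads are 22 mm wide; open, the fingers measure 114 mm over their backs; the gripper's body (76 mm by 85 mm) begins 54 mm behind the grasp point. The pads swing forward as they close: fully open they stand 13 mm farther back than shut.
Start: joints at [-1.191, 0.332, -0.065, 1.46, 0.022, 1.35, -0.088], TCP at [0.245, 0.575, 0.242] pointing down, gripper open.
Joint ranges: [-2.6, 2.6], [-0.5, 2.12], [-1.47, 1.34], [0.16, 2.42], [-1.27, 4.41], [0.06, 2.06], [-2.6, 2.6]. Speed limits (rad/s): [2.22, 2.22, 2.79, 2.79, 3.14, 3.14, 3.14].

INTERFACE

Orientations are given as a unit quaternion [x, y, z, w].
In Python, from workcell import manip, imaging, workorder gives the robot as it stands.
- The arm moves only by the tool jog_arm, never from a script. Its argument "deltas" is a list of rows, each an object with "gripper": the opening, from 0 (shut) to 1 (fully open); "offset": the shift along the tool's x, y, z in m, a list of three; "rotation": the turn, a rotation vector about the tool's x, y, z in degrees, a list of three. In form: [{"gripper": gripper, "offset": [tx, ty, tz], "rotation": [ax, ay, az]}, ...]. A call has 1 to 20 rows; each row shifts and turns the commanded pose from where the row before left it, along the tool's axes as they then stand; what a row does not reach is not made up. A row lasts 1/10 s, in which the tool goes at most 50 mm and 8.59 degrees, less where a joint would pass 70% of its speed; a pose out of reach is approached as far as the arm can. A call with a gripper value outside its range is refused whole. The fingers move at their own pace and stop on an object; "newtons" is the grip in N (left out, the last holds). Time passes only in rows, so rows that do not move let the fingers close. It gives the time, the measured TCP pose, the force, the opening and the grip force at its end, in the units of the state.
- manip.get_obs(): the state, without advancing time (a new reading comes with each control period).
- imaging.camera(name): name is "scene" or "top"; returns the picture (420x560x3 uint8, blue, green, red); there is no depth.
- imaging.camera_model(name): a dict with "camera_matrix" (3x3 intrinsics, pixels), "world_to_cam" (4x4, takes a point from world to camera coordinates). Camera axes: x right, y up, looking along -z (the intrinsics and any distortion apply to the point x, -y, -z); pixel columns grow to the right and rows downward; lengths in m; the calibration is good to about 2 mm. A picture is of the moment at which its call begins. camera_model takes no time and is no camera call.
- workorder.hand_in(): hands the job in; it is judged then, once.
The state is a dict: "clock": time; "joint_pos": joint angles; "joint_velocities": joint speeds; "tau": joint torques, N m; "position": TCP position; "ee_rot": TCP orientation; "ft_force": force on the tool from outside, world axes, zero at the start; "torque": the same for the moment, N m; "grip_width": opening from 0.0 (shut) to 1.0 (fully open); "grasp_force": force on a finger pad.
Only numpy, scipy, OpenCV 4.12 (cv2) and the standard library are available. Lean on these libraries where they do the work, as an engineer would, in place of code of your own. Each camera call takes 0.05 s, during which the arm holds its last target. There are 200 camera calls.

## Working session

There is one attempt and no reset: what is moved stays moved. The work goes in short steps, Python scripts to look and compute and a tool call to move; the robot and the scene stay as the last step left them, time stands still between calls to the robot, and variables do not carry over. Pictures are saved under pics/ and viewed, at most 10 in all, crops included, and the job is handed in when it is done.

Besides the shell and the picture viewer there is one more tool, called after "Emit:" as a command line: name --argument value ..., lists and objects as JSON in quotes. jog_arm: Moves the arm, as the interface text tells. Its arguments: {"type":"object","properties":{"deltas":{"type":"array","items":{"type":"object","properties":{"gripper":{"type":"number"},"offset":{"type":"array","items":{"type":"number"}},"rotation":{"type":"array","items":{"type":"number"}}}}},"newtons":{"type":"number"}},"required":["deltas"]}

```bash
mkdir -p pics; python3 - <<'E'
from workcell import manip, imaging
import cv2
for n in("scene","top"):
    cv2.imwrite(f"pics/{n}0.png",imaging.camera(n)); m=imaging.camera_model(n); print(n,m)
print(manip.get_obs())
E
```

```text
scene {'camera_matrix': array([[384.6339145 ,   0.        , 281.56267035],
       [  0.        , 384.6339145 , 213.10567527],
       [  0.        ,   0.        ,   1.        ]]), 'world_to_cam': array([[ 0.79354119, -0.60851286,  0.0021177 , -0.50237097],
       [ 0.2462031 ,  0.32424384,  0.91337285, -0.15563575],
       [-0.55648577, -0.72427759,  0.4071186 , -0.86060943],
       [ 0.        ,  0.        ,  0.        ,  1.        ]])}
top {'camera_matrix': array([[426.88773677,   0.        , 282.22223644],
       [  0.        , 426.88773677, 212.49314849],
       [  0.        ,   0.        ,   1.        ]]), 'world_to_cam': array([[-0.01469142, -0.99987638,  0.00560252, -0.11808114],
       [ 0.99729091, -0.01424908,  0.07216506, -0.53376157],
       [-0.0720763 ,  0.00664755,  0.99737697, -1.26941474],
       [ 0.        ,  0.        ,  0.        ,  1.        ]])}
{'clock': 0.1, 'joint_pos': array([-1.19060187,  0.33278875, -0.06470414,  1.46083828,  0.02159038,
        1.34987169, -0.08851487]), 'joint_velocities': array([ 9.98021312e-04, -1.79021023e-03,  5.93158229e-06, -3.06059199e-03,
       -1.51681524e-05, -4.36405432e-04, -2.33202497e-03]), 'tau': array([ 1.17381383e-03, -6.26745629e+01,  4.90886404e-02, -3.92432606e+01,
        1.62606232e-02,  6.93036578e-03, -1.25490718e-05]), 'position': array([0.24487067, 0.57470219, 0.24161702]), 'ee_rot': array([ 2.00035659e-01,  9.79788430e-01, -5.97223458e-04, -1.00190130e-04]), 'ft_force': array([ 0.54099109, -0.04229634, -0.60345215]), 'torque': array([-0.03101501, -0.00584903, -0.06906386]), 'grasp_force': 0.0, 'grip_width': 1.0020483568983944}
```

View pics/scene0.png

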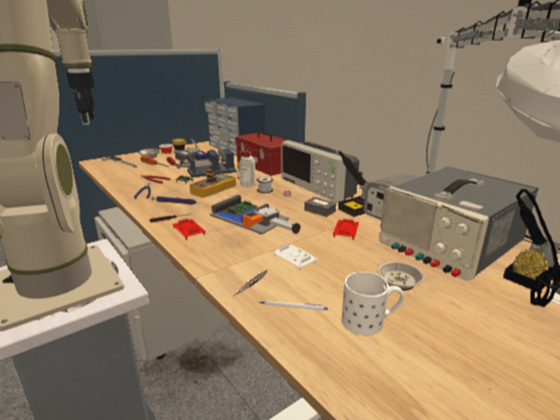

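View pics/top0.png

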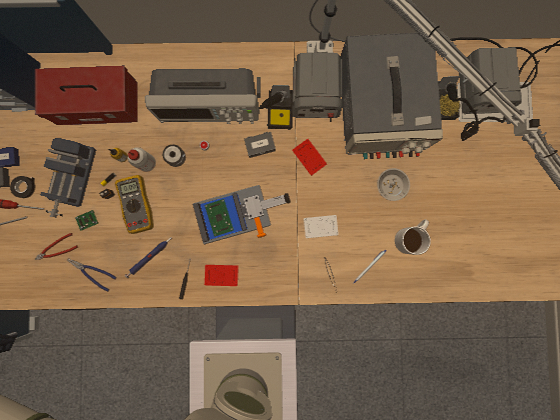

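The top view shows the holder at about (235,213), with the black knob at (285,199), the orange wedge pad at (261,230) and the green board at (219,217). These could be mistaken for the parts I want:
- **Board:** green in the holder (219,217), small loose green board (86,219), red plates (309,156) and (221,275), white plate (321,226). I choose (219,217), the one between the jaws.
- **Orange wedge:** only (261,230); the multimeter at (134,203) is yellow.
- **Knob:** only (285,199), on the end of the bar.

Next is a close crop to check.

```bash
cat > h.py <<'E'
import numpy as np, cv2
from workcell import imaging
def ray(n,uv):
    m=imaging.camera_model(n); K=m["camera_matrix"]; T=m["world_to_cam"]
    d=np.linalg.inv(K)@[uv[0],uv[1],1]; d=T[:3,:3].T@(d*[1,-1,-1]); return -T[:3,:3].T@T[:3,3], d
def plane(n,uv,z):
    c,d=ray(n,uv); return c+d*(z-c[2])/d[2]
def proj(n,p):
    m=imaging.camera_model(n); q=m["world_to_cam"]@np.r_[p,1]; v=m["camera_matrix"]@(q[:3]*[1,-1,-1]); return v[:2]/v[2]
E
python3 - <<'E'
import cv2,numpy as np
a=cv2.imread("pics/top0.png")[175:255,185:300]; b=cv2.imread("pics/scene0.png")[190:245,200:310]
cv2.imwrite("pics/c0.png",cv2.resize(a,None,fx=6.9,fy=6.9,interpolation=cv2.INTER_CUBIC))
cv2.imwrite("pics/c1.png",cv2.resize(b,None,fx=7,fy=7,interpolation=cv2.INTER_CUBIC))
E
```

```text
(no output)
```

View pics/c0.png

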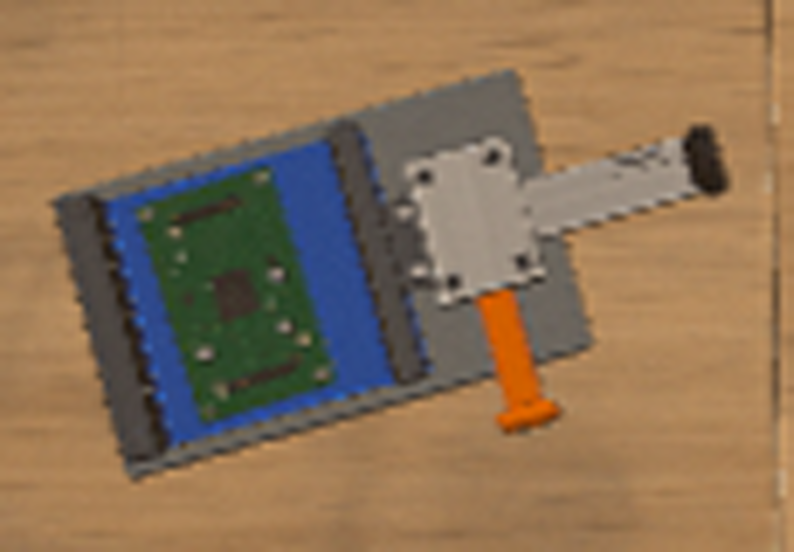

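View pics/c1.png

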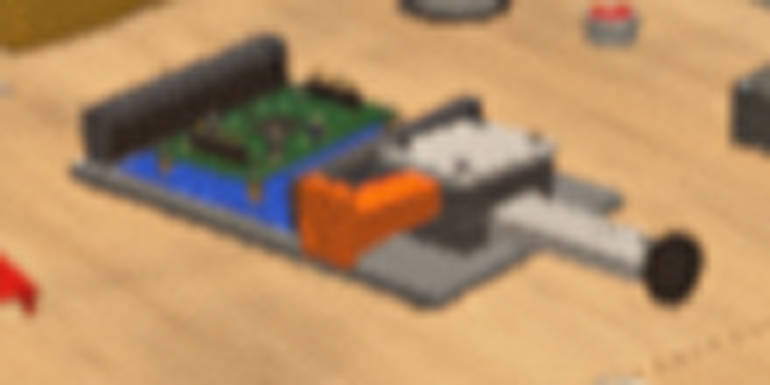

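The crops confirm the choice. Top view: knob at about (287,198), thumb pad at about (262,235), base -y corners at about (260,185) and (271,225), fixed jaw to the left. Scene view: knob face at about (296,227).

```bash
python3 - <<'E'
from h import *
np.set_printoptions(precision=4,suppress=True)
P=lambda c,z: plane("top",(185+c[0]/6.9-.43,175+c[1]/6.9-.43),z)
S=lambda c:(200+c[0]/7-.43,190+c[1]/7-.43)
tr,br=P((518,70),.010),P((592,345),.010)
tl,bl=P((57,200),.039),P((133,478),.039)
print(tr,br,np.linalg.norm(tr-br)); print(tl,bl,np.linalg.norm(tl-bl))
x=(tr-br); x2=tl-bl
print("yaw",np.degrees(np.arctan2(x[1],x[0])),np.degrees(np.arctan2(x2[1],x2[0])))
l=(tl+bl)/2-(tr+br)/2; print("long",np.linalg.norm(l[:2]),np.degrees(np.arctan2(-l[0],l[1])))
a=cv2.imread("pics/top0.png"); h=cv2.cvtColor(a,cv2.COLOR_BGR2HSV)
m=cv2.inRange(h,(4,180,100),(18,255,255)); m[:,:250]=0; m[:, 280:]=0
ys,xs=np.nonzero(m[200:250]);print("orange px",xs.min(),xs.max(),ys.min()+200,ys.max()+200)
m=cv2.inRange(h,(45,60,30),(85,255,255)); q=np.zeros_like(m); q[180:250,190:250]=m[180:250,190:250]
r=cv2.minAreaRect(np.argwhere(q)[:,::-1].astype(np.float32)); print("board",r)
b=P(((r[0][0]+.43-185)*6.9,(r[0][1]+.43-175)*6.9),.025)
yaw=np.arctan2(l[1],l[0])-np.pi/2
R=np.array([[np.cos(yaw),-np.sin(yaw)],[np.sin(yaw),np.cos(yaw)]])
o=((tr+br)/2)[:2]-R@[0,-.095]; o2=((tl+bl)/2)[:2]-R@[0,.118]; print("origin",o,o2,"yaw",np.degrees(yaw))
o=(o+o2)/2; H=lambda p:R.T@(p[:2]-o)
def tri(t,s):
    c1,d1=ray("top",t);c2,d2=ray("scene",s);d1/=np.linalg.norm(d1);d2/=np.linalg.norm(d2)
    k=np.linalg.lstsq(np.c_[d1,-d2],c2-c1,rcond=None)[0];p,q=c1+d1*k[0],c2+d2*k[1];return (p+q)/2,np.linalg.norm(p-q)
print("board H",H(b))
kt=P((720,163),.030); print("knob face top edge(top view)",kt,H(kt))
kf=S((673,269)); c,d=ray("scene",kf)
for z in(.018,.020,.022): p=c+d*(z-c[2])/d[2]; print("knob scene z",z,p,H(p))
# knob ends, crop top: knob upper end (703,128), lower (715,192) at z~.02
for cc in((699,128),(715,192)): print("knob end",H(P(cc,.02)))
for cc in((500,422),(558,405)): print("pad top outer corners",P(cc,.058),H(P(cc,.058)))
for cc in((338,122),(427,370),(350,122),(402,383)): print("mov jaw corners",H(P(cc,.039)))
E
```

```text
[ 0.6188 -0.0581  0.01  ] [ 0.4965 -0.0893  0.01  ] 0.1262370355523388
[0.5611 0.1399 0.039 ] [0.441  0.1073 0.039 ] 0.1243723752514894
yaw 14.317052275535483 15.175739776676243
long 0.20526599087630804 15.999767682049997
orange px 254 265 217 237
board ((218.66371154785156, 217.3238525390625), (32.5119743347168, 19.68614959716797), 72.6459732055664)
origin [0.5314 0.0176] [0.5336 0.0102] yaw 15.999767682049995
board H [0.002  0.0529]
knob face top edge(top view) [ 0.574  -0.1465  0.03  ] [-0.0043 -0.1656]
knob scene z 0.018 [ 0.5774 -0.1375  0.018 ] [ 0.0015 -0.1579]
knob scene z 0.02 [ 0.5748 -0.1406  0.02  ] [-0.0019 -0.1602]
knob scene z 0.022 [ 0.5722 -0.1437  0.022 ] [-0.0053 -0.1625]
knob end [ 0.0141 -0.1617]
knob end [-0.0149 -0.1603]
pad top outer corners [ 0.4623 -0.0511  0.058 ] [-0.0854 -0.0431]
pad top outer corners [ 0.4691 -0.0757  0.058 ] [-0.0856 -0.0686]
mov jaw corners [ 0.0596 -0.0122]
mov jaw corners [-0.0543 -0.0186]
mov jaw corners [ 0.0581 -0.0172]
mov jaw corners [-0.0565 -0.0067]
```

Emit:
jog_arm --deltas '[{"gripper":0,"offset":[-0.0321,-0.0296,0],"rotation":[0,0,0]},{"gripper":0,"offset":[-0.0321,-0.0296,0],"rotation":[0,0,0]},{"gripper":0,"offset":[-0.0321,-0.0296,0],"rotation":[0,0,0]},{"gripper":0,"offset":[-0.0321,-0.0296,0],"rotation":[0,0,0]},{"gripper":0,"offset":[-0.0321,-0.0296,0],"rotation":[0,0,0]},{"gripper":0,"offset":[-0.0321,-0.0296,0],"rotation":[0,0,0]},{"gripper":0,"offset":[-0.0321,-0.0296,0],"rotation":[0,0,0]},{"gripper":0,"offset":[-0.0321,-0.0296,0],"rotation":[0,0,0]},{"gripper":0,"offset":[-0.0321,-0.0296,0],"rotation":[0,0,0]},{"gripper":0,"offset":[-0.0321,-0.0296,0],"rotation":[0,0,0]},{"gripper":0,"offset":[-0.0321,-0.0296,0],"rotation":[0,0,0]},{"gripper":0,"offset":[-0.0321,-0.0296,0],"rotation":[0,0,0]},{"gripper":0,"offset":[-0.0321,-0.0296,0],"rotation":[0,0,0]},{"gripper":0,"offset":[-0.0321,-0.0296,0],"rotation":[0,0,0]},{"gripper":0,"offset":[-0.0321,-0.0296,0],"rotation":[0,0,0]},{"gripper":0,"offset":[-0.0321,-0.0296,0],"rotation":[0,0,0]},{"gripper":0,"offset":[-0.0321,-0.0296,0],"rotation":[0,0,0]},{"gripper":0,"offset":[-0.0321,-0.0296,0],"rotation":[0,0,0]},{"gripper":0,"offset":[-0.0321,-0.0296,0],"rotation":[0,0,0]}]'

```text
clock: 2.0
position: [0.5861, -0.1829, 0.242]
ee_rot: [0.2, 0.98, 0.0, -0.0]
ft_force: [0.8, 1.0, 1.1]
grip_width: -0.006
grasp_force: 0.0
```

Emit:
jog_arm --deltas '[{"gripper":0,"offset":[0,0,0],"rotation":[0,0,7.4]},{"gripper":0,"offset":[0,0,0],"rotation":[0,0,7.4]},{"gripper":0,"offset":[0,0,0],"rotation":[0,0,7.4]},{"gripper":0,"offset":[0,0,0],"rotation":[0,0,7.4]},{"gripper":0,"offset":[0,0,0],"rotation":[0,0,7.4]},{"gripper":0,"offset":[0,0,0],"rotation":[0,0,7.4]},{"gripper":0,"offset":[0,0,0],"rotation":[0,0,7.1]},{"gripper":0,"offset":[0,0,0],"rotation":[0,0,0]}]'

```text
clock: 2.8
position: [0.5855, -0.1813, 0.2419]
ee_rot: [0.607, 0.795, -0.0, -0.0]
ft_force: [0.9, -0.2, 0.3]
grip_width: 0.003
grasp_force: 0.0
```

Emit:
jog_arm --deltas '[{"gripper":0,"offset":[0,0,0.04],"rotation":[0,0,0]},{"gripper":0,"offset":[0,0,0.04],"rotation":[0,0,0]},{"gripper":0,"offset":[0,0,0.04],"rotation":[0,0,0]},{"gripper":0,"offset":[0,0,0.04],"rotation":[0,0,0]},{"gripper":0,"offset":[0,0,0.03],"rotation":[0,0,0]},{"gripper":0,"offset":[0,0,0.02],"rotation":[0,0,0]},{"gripper":0,"offset":[0,0,0.01],"rotation":[0,0,0]},{"gripper":0,"offset":[0,0,0],"rotation":[0,0,0]}]'

```text
clock: 3.6
position: [0.5849, -0.1812, 0.0212]
ee_rot: [0.605, 0.796, -0.0, -0.001]
ft_force: [0.3, 0.4, -0.1]
grip_width: 0.005
grasp_force: 0.0
```

```bash
python3 - <<'E'
from workcell import imaging
import cv2
a=imaging.camera("top")[165:245,205:320]; b=imaging.camera("scene")[185:250,220:330]
cv2.imwrite("pics/d.png",cv2.hconcat([cv2.resize(x,(400,300),interpolation=cv2.INTER_CUBIC) for x in(a,b)]))
E
```

```text
(no output)
```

View pics/d.png

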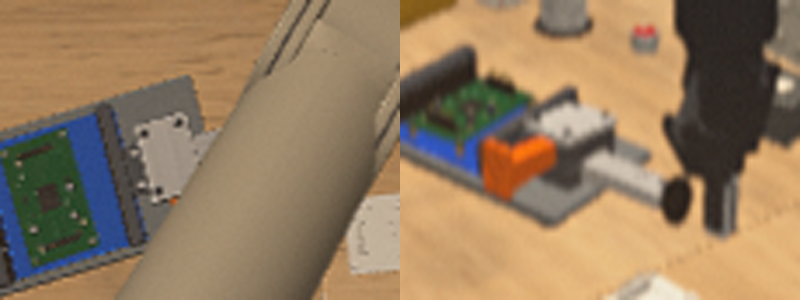

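The finger stands just behind the knob, in line with it, with the white plate clear. I'll push along tool +x.

Emit:
jog_arm --deltas '[{"gripper":0,"offset":[0.005,0,0],"rotation":[0,0,0]},{"gripper":0,"offset":[0.005,0,0],"rotation":[0,0,0]},{"gripper":0,"offset":[0.005,0,0],"rotation":[0,0,0]},{"gripper":0,"offset":[0.005,0,0],"rotation":[0,0,0]},{"gripper":0,"offset":[0.004,0,0],"rotation":[0,0,0]},{"gripper":0,"offset":[0.004,0,0],"rotation":[0,0,0]},{"gripper":0,"offset":[0.004,0,0],"rotation":[0,0,0]},{"gripper":0,"offset":[0.004,0,0],"rotation":[0,0,0]}]'

```text
clock: 4.5
position: [0.5763, -0.1467, 0.0225]
ee_rot: [0.606, 0.796, 0.0, 0.0]
ft_force: [2.9, -2.2, -0.2]
grip_width: -0.002
grasp_force: 1.1
```

Emit:
jog_arm --deltas '[{"gripper":0,"offset":[0.004,0,0],"rotation":[0,0,0]},{"gripper":0,"offset":[0.004,0,0],"rotation":[0,0,0]},{"gripper":0,"offset":[0.004,0,0],"rotation":[0,0,0]}]'

```text
clock: 4.8
position: [0.573, -0.1349, 0.0224]
ee_rot: [0.606, 0.796, 0.0, 0.0]
ft_force: [1.8, -2.2, 1.0]
grip_width: 0.001
grasp_force: 1.1
```

```bash
python3 - <<'E'
from workcell import imaging
import cv2
a=imaging.camera("top")[165:245,185:300]; b=imaging.camera("scene")[185:250,210:320]
cv2.imwrite("pics/e.png",cv2.hconcat([cv2.resize(x,(400,300),interpolation=cv2.INTER_CUBIC) for x in(a,b)]))
E
```

```text
(no output)
```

View pics/e.png

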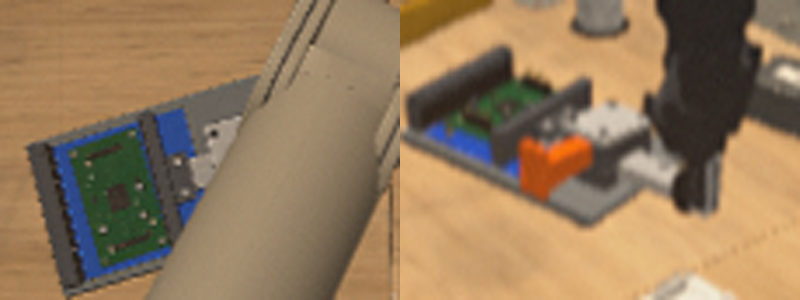

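The jaw has moved in and is about to meet the board. About 10 to 14 mm is left, with a steady force near 2.5 N. I'll continue more slowly.

Emit:
jog_arm --deltas '[{"gripper":0,"offset":[0.002,0,0],"rotation":[0,0,0]},{"gripper":0,"offset":[0.002,0,0],"rotation":[0,0,0]},{"gripper":0,"offset":[0.002,0,0],"rotation":[0,0,0]},{"gripper":0,"offset":[0.002,0,0],"rotation":[0,0,0]}]'

```text
clock: 5.3
position: [0.5706, -0.1275, 0.0222]
ee_rot: [0.606, 0.796, -0.0, -0.0]
ft_force: [2.3, -1.9, -0.7]
grip_width: -0.0
grasp_force: 1.2
```

Emit:
jog_arm --deltas '[{"gripper":0,"offset":[0.001,0,0],"rotation":[0,0,0]},{"gripper":0,"offset":[0.001,0,0],"rotation":[0,0,0]}]'

```text
clock: 5.5
position: [0.57, -0.1255, 0.0222]
ee_rot: [0.606, 0.796, -0.0, -0.0]
ft_force: [1.3, -2.6, -1.1]
grip_width: -0.004
grasp_force: 1.2
```

Emit:
jog_arm --deltas '[{"gripper":0,"offset":[0.001,0,0],"rotation":[0,0,0]},{"gripper":0,"offset":[0.001,0,0],"rotation":[0,0,0]}]'

```text
clock: 5.7
position: [0.5695, -0.1236, 0.0222]
ee_rot: [0.606, 0.796, -0.0, -0.0]
ft_force: [1.7, -2.4, -1.3]
grip_width: 0.001
grasp_force: 1.1
```

Emit:
jog_arm --deltas '[{"gripper":0,"offset":[0.001,0,0],"rotation":[0,0,0]},{"gripper":0,"offset":[0.001,0,0],"rotation":[0,0,0]},{"gripper":0,"offset":[0.001,0,0],"rotation":[0,0,0]}]'

```text
clock: 6.0
position: [0.5688, -0.1206, 0.0222]
ee_rot: [0.606, 0.796, -0.0, -0.0]
ft_force: [1.3, -2.0, -1.7]
grip_width: 0.0
grasp_force: 1.1
```

Emit:
jog_arm --deltas '[{"gripper":0,"offset":[0.001,0,0],"rotation":[0,0,0]},{"gripper":0,"offset":[0.001,0,0],"rotation":[0,0,0]}]'

```text
clock: 6.2
position: [0.5683, -0.1187, 0.0222]
ee_rot: [0.606, 0.796, -0.0, -0.0]
ft_force: [-0.0, -2.4, -2.1]
grip_width: -0.001
grasp_force: 1.2
```

```bash
python3 - <<'E'
from workcell import imaging
import cv2
a=imaging.camera("top")[175:245,185:255]; b=imaging.camera("scene")[185:250,200:300]
cv2.imwrite("pics/f.png",cv2.hconcat([cv2.resize(x,(400,400),interpolation=cv2.INTER_CUBIC) for x in(a,b)]))
E
```

```text
(no output)
```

View pics/f.png

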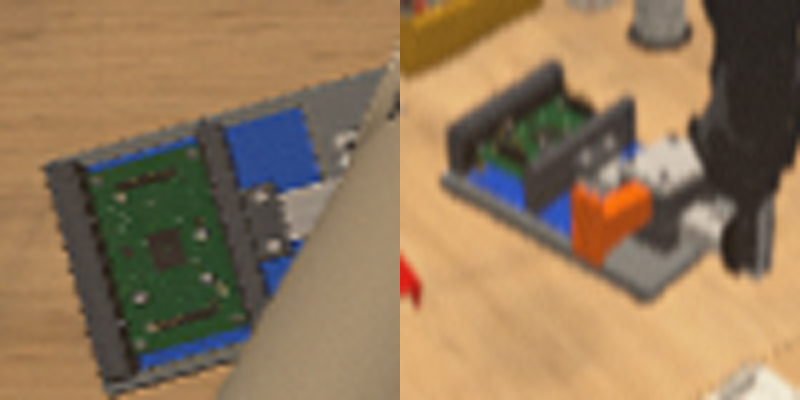

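The board is now square along the moving jaw and almost on the fixed jaw. I'll keep pushing until the force rises.

Emit:
jog_arm --deltas '[{"gripper":0,"offset":[0.001,0,0],"rotation":[0,0,0]},{"gripper":0,"offset":[0.001,0,0],"rotation":[0,0,0]}]'

```text
clock: 6.5
position: [0.5682, -0.1186, 0.0224]
ee_rot: [0.606, 0.795, -0.001, 0.001]
ft_force: [4.7, -10.4, -7.5]
grip_width: -0.0
grasp_force: 5.6
```

Emit:
jog_arm --deltas '[{"gripper":0,"offset":[0.001,0,0],"rotation":[0,0,0]},{"gripper":0,"offset":[0.001,0,0],"rotation":[0,0,0]}]'

```text
clock: 6.7
position: [0.5681, -0.1185, 0.0225]
ee_rot: [0.607, 0.795, -0.001, 0.003]
ft_force: [7.7, -16.8, -11.5]
grip_width: 0.001
grasp_force: 9.0
```

Emit:
jog_arm --deltas '[{"gripper":0,"offset":[0.001,0,0],"rotation":[0,0,0]},{"gripper":0,"offset":[0,0,0],"rotation":[0,0,0]}]'

```text
clock: 6.9
position: [0.568, -0.1185, 0.0226]
ee_rot: [0.607, 0.795, -0.001, 0.003]
ft_force: [9.0, -17.2, -12.5]
grip_width: 0.0
grasp_force: 9.4
```

The force rises to about 20 N with no further travel, so the board is nipped. Now I'll back off, lift and go over in front of the thumb pad.

Emit:
jog_arm --deltas '[{"gripper":0,"offset":[-0.004,0,0],"rotation":[0,0,0]},{"gripper":0,"offset":[-0.008,0,0],"rotation":[0,0,0]},{"gripper":0,"offset":[-0.016,0,0],"rotation":[0,0,0]},{"gripper":0,"offset":[0,0,-0.03],"rotation":[0,0,0]},{"gripper":0,"offset":[0,0,-0.04],"rotation":[0,0,0]},{"gripper":0,"offset":[0,0,-0.04],"rotation":[0,0,0]},{"gripper":0,"offset":[0,-0.03,-0.01],"rotation":[0,0,0]},{"gripper":0,"offset":[0.005,-0.04,0],"rotation":[0,0,0]},{"gripper":0,"offset":[0.03,-0.035,0],"rotation":[0,0,0]},{"gripper":0,"offset":[0.04,-0.015,0],"rotation":[0,0,0]},{"gripper":0,"offset":[0.025,0,0],"rotation":[0,0,0]},{"gripper":0,"offset":[0,0,0],"rotation":[0,0,0]},{"gripper":0,"offset":[0,0,0],"rotation":[0,0,0]}]'

```text
clock: 8.2
position: [0.4324, -0.076, 0.1427]
ee_rot: [0.605, 0.796, 0.001, -0.0]
ft_force: [-0.1, -0.4, -0.2]
grip_width: -0.001
grasp_force: 0.0
```

```bash
python3 - <<'E'
from h import *
from workcell import manip
a=imaging.camera("top"); b=imaging.camera("scene")
s=manip.get_obs(); p=s["position"]; print(p,s["ft_force"])
for n,i in(("top",a),("scene",b)):
    h=cv2.cvtColor(i,cv2.COLOR_BGR2HSV); m=cv2.inRange(h,(4,180,80),(18,255,255))
    k,l,st,c=cv2.connectedComponentsWithStats(m)
    for j in range(1,k):
        if st[j,4]>20: print(n,st[j],c[j])
    q=proj(n,p); print("tcp",q, "padface exp",proj(n,[.4655,-.0635,.045]))
A=a[175:250,185:285]; B=b[185:250,200:300]
cv2.imwrite("pics/g.png",cv2.hconcat([cv2.resize(x,(400,400),interpolation=cv2.INTER_CUBIC) for x in(A,B)]))
E
```

```text
[ 0.43253776 -0.07715172  0.14252523] [-0.69355737  0.02518176 -0.90967891]
top [115  78   7   7  23] [118.          80.86956522]
top [128 150  10   9  47] [132.9787234  154.25531915]
top [  2 200  14   7  54] [  8.40740741 203.90740741]
top [254 217   7   7  33] [256.87878788 219.87878788]
tcp [265.09627396 246.01605822] padface exp [261.47131195 234.66691246]
scene [141 156  15   8  75] [147.90666667 159.69333333]
scene [243 215  20  13 163] [251.62576687 220.09815951]
tcp [237.97911571 191.28402341] padface exp [247.21497855 220.58298368]
```

View pics/g.png

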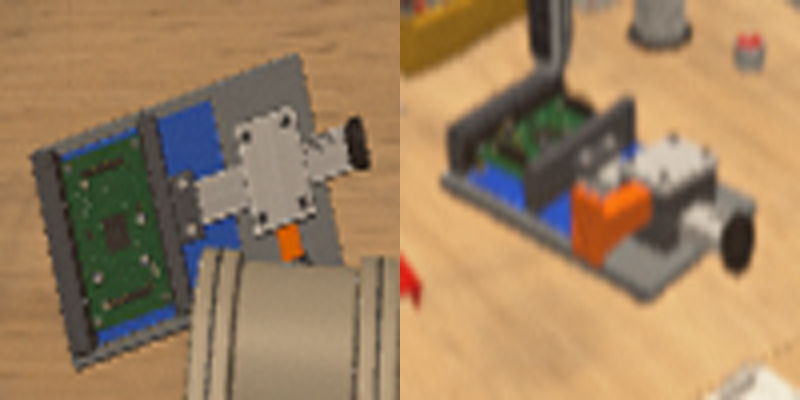

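The bar stands closed and the board is held between the jaws. The finger sits in front of the pad, about 4 mm off its centre line. I'll correct that, lower, and approach along tool +y.

Emit:
jog_arm --deltas '[{"gripper":0,"offset":[0.004,0,0.03],"rotation":[0,0,0]},{"gripper":0,"offset":[0,0,0.04],"rotation":[0,0,0]},{"gripper":0,"offset":[0,0,0.03],"rotation":[0,0,0]},{"gripper":0,"offset":[0,0,0],"rotation":[0,0,0]},{"gripper":0,"offset":[0,0.004,0],"rotation":[0,0,0]},{"gripper":0,"offset":[0,0.004,0],"rotation":[0,0,0]},{"gripper":0,"offset":[0,0.004,0],"rotation":[0,0,0]}]'

```text
clock: 9.0
position: [0.4444, -0.0693, 0.0438]
ee_rot: [0.606, 0.796, 0.001, 0.001]
ft_force: [-1.0, 0.1, 0.5]
grip_width: -0.004
grasp_force: 0.0
```

Emit:
jog_arm --deltas '[{"gripper":0,"offset":[0,0.003,0],"rotation":[0,0,0]},{"gripper":0,"offset":[0,0.003,0],"rotation":[0,0,0]},{"gripper":0,"offset":[0,0.003,0],"rotation":[0,0,0]}]'

```text
clock: 9.3
position: [0.4515, -0.0669, 0.0425]
ee_rot: [0.606, 0.796, 0.0, -0.0]
ft_force: [-1.1, -0.9, 1.0]
grip_width: 0.001
grasp_force: 0.7
```

Emit:
jog_arm --deltas '[{"gripper":0,"offset":[0,0.002,0],"rotation":[0,0,0]},{"gripper":0,"offset":[0,0.002,0],"rotation":[0,0,0]},{"gripper":0,"offset":[0,0.002,0],"rotation":[0,0,0]}]'

```text
clock: 9.6
position: [0.457, -0.0655, 0.0421]
ee_rot: [0.606, 0.796, -0.0, -0.0]
ft_force: [-0.4, -0.5, -0.8]
grip_width: -0.001
grasp_force: 0.8
```

Emit:
jog_arm --deltas '[{"gripper":0,"offset":[0,0.002,0],"rotation":[0,0,0]},{"gripper":0,"offset":[0,0.002,0],"rotation":[0,0,0]}]'

```text
clock: 9.8
position: [0.4609, -0.0643, 0.0421]
ee_rot: [0.606, 0.796, -0.0, -0.0]
ft_force: [-1.4, -1.3, -1.3]
grip_width: 0.005
grasp_force: 0.8
```

Emit:
jog_arm --deltas '[{"gripper":0,"offset":[0,0.0015,0],"rotation":[0,0,0]},{"gripper":0,"offset":[0,0.0015,0],"rotation":[0,0,0]}]'

```text
clock: 10.0
position: [0.4639, -0.0635, 0.0422]
ee_rot: [0.606, 0.796, -0.0, -0.0]
ft_force: [-1.8, -1.2, -1.8]
grip_width: -0.001
grasp_force: 1.4
```

Emit:
jog_arm --deltas '[{"gripper":0,"offset":[0,0.0015,0],"rotation":[0,0,0]},{"gripper":0,"offset":[0,0.0015,0],"rotation":[0,0,0]}]'

```text
clock: 10.2
position: [0.4656, -0.0631, 0.0419]
ee_rot: [0.606, 0.795, -0.001, -0.001]
ft_force: [-8.9, -3.3, 1.9]
grip_width: -0.005
grasp_force: 4.5
```

Emit:
jog_arm --deltas '[{"gripper":0,"offset":[0,0.001,0],"rotation":[0,0,0]},{"gripper":0,"offset":[0,0.001,0],"rotation":[0,0,0]}]'

```text
clock: 10.4
position: [0.4666, -0.0628, 0.0417]
ee_rot: [0.606, 0.795, -0.001, -0.002]
ft_force: [-12.1, -2.6, 5.4]
grip_width: -0.004
grasp_force: 6.5
```

Emit:
jog_arm --deltas '[{"gripper":0,"offset":[0,0.001,0],"rotation":[0,0,0]},{"gripper":0,"offset":[0,0.001,0],"rotation":[0,0,0]}]'

```text
clock: 10.6
position: [0.4676, -0.0625, 0.0415]
ee_rot: [0.606, 0.795, -0.002, -0.003]
ft_force: [-17.9, -3.2, 8.9]
grip_width: -0.004
grasp_force: 8.6
```

Emit:
jog_arm --deltas '[{"gripper":0,"offset":[0,0.001,0],"rotation":[0,0,0]},{"gripper":0,"offset":[0,0,0],"rotation":[0,0,0]},{"gripper":0,"offset":[0,0,0],"rotation":[0,0,0]}]'

```text
clock: 10.9
position: [0.4682, -0.0624, 0.0414]
ee_rot: [0.606, 0.795, -0.002, -0.003]
ft_force: [-17.1, -3.0, 9.1]
grip_width: 0.003
grasp_force: 8.9
```

A steady push of about 17.5 N is on and the wedge is holding, about 2.5 mm past where it met the bar. I'll let go and lift clear.

Emit:
jog_arm --deltas '[{"gripper":0,"offset":[0,-0.004,0],"rotation":[0,0,0]},{"gripper":0,"offset":[0,-0.008,0],"rotation":[0,0,0]},{"gripper":0,"offset":[0,-0.018,0],"rotation":[0,0,0]},{"gripper":0,"offset":[0,0,-0.03],"rotation":[0,0,0]},{"gripper":0,"offset":[0,0,-0.04],"rotation":[0,0,0]},{"gripper":0,"offset":[0.04,0,-0.02],"rotation":[0,0,0]},{"gripper":0,"offset":[0.05,0,0],"rotation":[0,0,0]},{"gripper":0,"offset":[0.05,0,0],"rotation":[0,0,0]},{"gripper":0,"offset":[0.05,0,0],"rotation":[0,0,0]},{"gripper":0,"offset":[0.05,0,0],"rotation":[0,0,0]},{"gripper":0,"offset":[0,0,0],"rotation":[0,0,0]},{"gripper":0,"offset":[0,0,0],"rotation":[0,0,0]}]'

```text
clock: 12.1
position: [0.3788, 0.1628, 0.1325]
ee_rot: [0.605, 0.796, 0.001, 0.0]
ft_force: [-0.2, -1.0, 0.1]
grip_width: -0.002
grasp_force: 0.0
```

```bash
python3 - <<'E'
from workcell import imaging
import cv2
a=imaging.camera("top"); b=imaging.camera("scene")
A=a[175:250,185:285]; B=b[185:250,200:300]
cv2.imwrite("pics/k.png",cv2.hconcat([cv2.resize(x,(400,400),interpolation=cv2.INTER_CUBIC) for x in(A,B)]))
E
```

```text
(no output)
```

View pics/k.png

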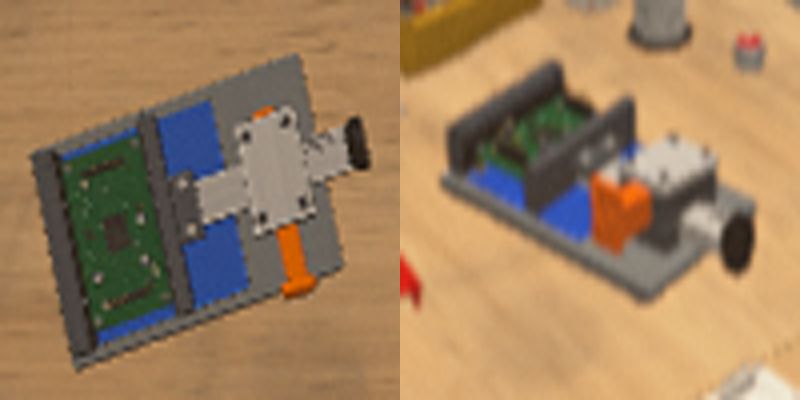

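The board sits square between the jaws. The wedge is in, with its thin tip showing past the cap at crop pixel (263,112), which fits about 24 mm of travel. The knob is at (356,143) and the robot is clear, so I'll hand in.

```bash
python3 -c "
from workcell import workorder; print(workorder.hand_in())"
```

```text
the job is handed in; nothing more can be done
None
```

I pushed the bar in until the board was nipped square, jammed the wedge with a push of about 17.5 N, moved the arm clear, and handed the job in at about 12 s; the hand-in call gave no verdict.

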